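Move the spice jars to the new rack, mirrored about the chopping board

ROBOT

A 6-joint arm with a two-finger parallel gripper is mounted at the origin on the work surface. World frame = base frame: x ahead of the robot, y to its left, z up, the work surface at z = 0. Lengths are in m, angles in rad, forces in N, time in s.
With the tool pointing down it reaches from about 0.375 to 0.75 m from the base axis. Payload 9 kg.
Tool frame: the origin (TCP) lies between the finger pads, 19 mm behind the fingertips; this is the grasp point; z points along the fingers, y is the line along which they close (so a half turn about z gives the same grasp; the last joint's range is limited). The gripper opens to 85 mm and grips with 20 to 120 N. Pads are 22 mm wide; open, the fingers measure 114 mm over their backs; the gripper's body (76 mm by 85 mm) begins 54 mm behind the grasp point. The pads swing forward as they close: fully open they stand 13 mm farther back than shut.
Start: joints at [-1.385, 0.104, 0.097, 1.564, 0, 1.353], TCP at [0.236, -0.552, 0.25] pointing down, gripper open.
Joint ranges: [-2.99, 2.99], [-0.84, 1.86], [-1.1, 1.16], [-1.84, 2.11], [-1.51, 1.56], [-3.14, 3.14]. Speed limits (rad/s): [2.22, 2.22, 2.57, 3.14, 3.14, 3.14].

INTERFACE

Orientations are given as a 3x3 rotation matrix whose columns are the frame's x, y, z axes.
In Python, from cell import env gives the robot as it stands.
- The arm moves only by the tool send_rows, never from a script. Its argument "steps" is a list that holds one entry, the list of rows, each a list of 7 numbers: the shift along the tool's x, y, z in units of 30 mm (1.0 is 30 mm), then the turn, a rotation vector about the tool's x, y, z in units of 8 degrees (1.0 is 8 degrees), then the finger opening in mm, from 0 to 85.4. A call has 1 to 12 rows; each row shifts and turns the commanded pose from where the row before left it, along the tool's axes as they then stand; what a row does not reach is not made up. A row lasts 1/10 s, in which the tool goes at most 50 mm and 8.59 degrees, less where a joint would pass 70% of its speed; a pose out of reach is approached as far as the arm can. A call is refused whole if a number of a shift passes 1 or a number of a turn 1, either way. A call with a gripper value outside its range is refused whole. The fingers move at their own pace and stop on an object; "newtons" is the grip in N (left out, the last holds). Time passes only in rows, so rows that do not move let the fingers close. It gives the time, the measured TCP pose, the force, the opening and the grip force at its end, in the units of the state.
- env.read_state(): the state, without advancing time (a new reading comes with each control period).
- env.capture(name): name is "scene" or "top" or "wrist"; returns a dict with "pixels" (420x560x3 uint8, red, green, blue), "fovy" (degrees; the focal length in pixels is half the picture's height over the tangent of half this angle, whatever the lens; pixels are square), "cx", "cy" (the principal point, pixels), "position" and "attitude" of the camera in the world; the wrist camera has in their place "tool_from_camera" (4x4, takes a point from camera to tool coordinates, whose origin is the TCP and whose axes are the flange's). Camera axes: x right, y down, z forward; pixel columns grow to the right and rows downward; lengths in m; the calibration is good to about 2 mm. The wrist camera is an equidistant fisheye: a pixel r from the principal point sees the ray r / f radians off the axis. A picture is of the moment at which its call begins: read the wrist's pose just before it. There is no depth.
- env.hand_in(): hands the job in; it is judged then, once.
The state is a dict: "time": time; "joint_positions": joint angles; "dq": joint speeds; "tau": joint torques, N m; "ee_pos": TCP position; "tcp_rot": TCP orientation; "force": force on the tool from outside, world axes, zero at the start; "wrist_torque": the same for the moment, N m; "width": opening from 0.0 (shut) to 1.0 (fully open); "finger_force": force on a finger pad.
Only numpy, scipy, OpenCV 4.12 (cv2) and the standard library are available. Lean on these libraries where they do the work, as an engineer would, in place of code of your own. Each camera call takes 0.05 s, during which the arm holds its last target. There are 200 camera calls.

TASK

Move the four spice jars, without tipping any over, from the old oak rack to the empty one on the other side of the chopping board, one in each compartment, in mirror-image order: the jar that stood nearest the chopping board must again be nearest the board, the second nearest again second, and so on to the one at the far end. Leave them all standing upright on the floor of their compartments, released and still.

Things in the scene. Friction and masses are not known exactly. Their poses are not given: they have to be found in the camera images.
- jar_tall: Tall plain cylindrical jar, 42 mm across, 96 mm high in all; flat round lid (top 10 mm, 41 mm across). Grip across the body, TCP 55 to 75 mm above its underside. White stoneware, pale beech lid; loose, 0.11-0.26 kg. Origin: centre of its underside, z up. Starts upright in a cup of the old rack, underside 16 mm above the counter.
- jar_squat: Squat wide jar: body 48 mm across up to 56 mm, lid 44 across up to 62, small round lid knob 18 across up to 74 mm. Grip across the body, TCP about 50 mm above its underside. White stoneware, pale beech lid; loose, 0.11-0.26 kg. Origin: centre of its underside, z up. Starts upright in a cup of the old rack, underside 16 mm above the counter.
- jar_square: Square jar, 42 x 42 mm, 84 mm high in all; square lid (top 8 mm). Sides (its x, y) parallel to the old rack's within 4 degrees. Grip across two flat sides, TCP 50 to 68 mm above its underside. White stoneware, pale beech lid; loose, 0.11-0.26 kg. Origin: centre of its underside, z up. Starts upright in a cup of the old rack, underside 16 mm above the counter.
- jar_necked: Bottle-shaped round jar: body 46 mm across up to 44 mm, shoulder up to 56, straight neck 28 across from 56 to the top at 92 mm (lid: top 8). Grip the neck, TCP about 78 mm above its underside. White stoneware, pale beech lid; loose, 0.11-0.26 kg. Origin: centre of its underside, z up. Starts upright in a cup of the old rack, underside 16 mm above the counter.
- old_rack: Old rack: fixed oak base 84 mm deep (x), 290 long (y), 10 thick, with four cups in a row at y = -102, -34, 34, 102 mm, holding the jars in any order. Left or right of the chopping board (pale, 240 x 130 x 14 mm), turned up to 15 degrees. Origin: centre of underside; x across the row, away from the robot; y along the row, to the robot's left.
- new_rack: New rack: fixed, empty oak tray 84 mm deep (x), 290 long (y). Four compartments, centres x = 0, y = -102, -34, 34, 102 mm, 63 mm square inside; floor 12 mm, wall tops 30 mm above the counter. Axes and origin as the old rack's. The board lies between the racks (world y about 0): the end nearest it is the -y end of the rack on the robot's left, the +y end of the one on the right.
- cup_tall: Fixed square oak cup, one of four alike in a row on the old rack: 66 mm square outside, 56 inside, floor 6 mm thick, rim 18 mm above its origin (28 above the counter). The tall jar stands in this one at the start; it never moves, so it marks that jar's old place. Origin: centre of its underside, 10 mm above the counter; axes as the old rack's.
- cup_squat: Fixed square oak cup, one of four alike in a row on the old rack: 66 mm square outside, 56 inside, floor 6 mm thick, rim 18 mm above its origin (28 above the counter). The squat jar stands in this one at the start; it never moves, so it marks that jar's old place. Origin: centre of its underside, 10 mm above the counter; axes as the old rack's.
- cup_square: Fixed square oak cup, one of four alike in a row on the old rack: 66 mm square outside, 56 inside, floor 6 mm thick, rim 18 mm above its origin (28 above the counter). The square jar stands in this one at the start; it never moves, so it marks that jar's old place. Origin: centre of its underside, 10 mm above the counter; axes as the old rack's.
- cup_necked: Fixed square oak cup, one of four alike in a row on the old rack: 66 mm square outside, 56 inside, floor 6 mm thick, rim 18 mm above its origin (28 above the counter). The bottle-shaped jar stands in this one at the start; it never moves, so it marks that jar's old place. Origin: centre of its underside, 10 mm above the counter; axes as the old rack's.
There are look-alikes about, which are no part of the job. Leave any purple look-alike of the jar_tall alone. What is shaped like the jar_square but purple is not meant.

How it is judged:
At the end, for the whole second after the job is handed in: Each jar stands in the new rack in the compartment that mirrors its old cup (k-th from the board stays k-th): within 12 mm of the compartment centre in x and y, underside within 4 mm of its floor, tilted under 0.1 rad, slower than 0.02 m/s and 0.2 rad/s (((y of cup_tall in the frame of old_rack between -0.122 and -0.082 m and y of jar_tall in the frame of new_rack between 0.09 and 0.114 m) or (y of cup_tall in the frame of old_rack between -0.054 and -0.014 m and y of jar_tall in the frame of new_rack between 0.022 and 0.046 m) or (y of cup_tall in the frame of old_rack between 0.014 and 0.054 m and y of jar_tall in the frame of new_rack between -0.046 and -0.022 m) or (y of cup_tall in the frame of old_rack between 0.082 and 0.122 m and y of jar_tall in the frame of new_rack between -0.114 and -0.09 m)) and x of jar_tall in the frame of new_rack between -0.012 and 0.012 m and z of jar_tall in the frame of new_rack between 0.008 and 0.016 m and angle between each of jar_tall, jar_squat, jar_square, jar_necked's own z axis and vertical below 0.1 rad and linear speed of each of jar_tall, jar_squat, jar_square, jar_necked below 0.02 m/s and angular speed of each of jar_tall, jar_squat, jar_square, jar_necked below 0.2 rad/s and ((y of cup_squat in the frame of old_rack between -0.122 and -0.082 m and y of jar_squat in the frame of new_rack between 0.09 and 0.114 m) or (y of cup_squat in the frame of old_rack between -0.054 and -0.014 m and y of jar_squat in the frame of new_rack between 0.022 and 0.046 m) or (y of cup_squat in the frame of old_rack between 0.014 and 0.054 m and y of jar_squat in the frame of new_rack between -0.046 and -0.022 m) or (y of cup_squat in the frame of old_rack between 0.082 and 0.122 m and y of jar_squat in the frame of new_rack between -0.114 and -0.09 m)) and x of jar_squat in the frame of new_rack between -0.012 and 0.012 m and z of jar_squat in the frame of new_rack between 0.008 and 0.016 m and ((y of cup_square in the frame of old_rack between -0.122 and -0.082 m and y of jar_square in the frame of new_rack between 0.09 and 0.114 m) or (y of cup_square in the frame of old_rack between -0.054 and -0.014 m and y of jar_square in the frame of new_rack between 0.022 and 0.046 m) or (y of cup_square in the frame of old_rack between 0.014 and 0.054 m and y of jar_square in the frame of new_rack between -0.046 and -0.022 m) or (y of cup_square in the frame of old_rack between 0.082 and 0.122 m and y of jar_square in the frame of new_rack between -0.114 and -0.09 m)) and x of jar_square in the frame of new_rack between -0.012 and 0.012 m and z of jar_square in the frame of new_rack between 0.008 and 0.016 m and ((y of cup_necked in the frame of old_rack between -0.122 and -0.082 m and y of jar_necked in the frame of new_rack between 0.09 and 0.114 m) or (y of cup_necked in the frame of old_rack between -0.054 and -0.014 m and y of jar_necked in the frame of new_rack between 0.022 and 0.046 m) or (y of cup_necked in the frame of old_rack between 0.014 and 0.054 m and y of jar_necked in the frame of new_rack between -0.046 and -0.022 m) or (y of cup_necked in the frame of old_rack between 0.082 and 0.122 m and y of jar_necked in the frame of new_rack between -0.114 and -0.09 m)) and x of jar_necked in the frame of new_rack between -0.012 and 0.012 m and z of jar_necked in the frame of new_rack between 0.008 and 0.016 m); the robot touches nothing.
It fails at once if a jar is tipped over (more than 0.6 rad from upright) (angle between any of jar_tall, jar_squat, jar_square, jar_necked's own z axis and vertical above 0.6 rad).
It also fails if it takes over 112 s, if anything falls off the work surface, if the arm or the gripper's body presses on something with over 40 N, if the wrist force passes 120 N, or if a joint passes its speed limit or range.

## Working session

There is one attempt and no reset: what is moved stays moved. The work goes in short steps, Python scripts to look and compute and a tool call to move; the robot and the scene stay as the last step left them, time stands still between calls to the robot, and variables do not carry over. Pictures are saved under pics/ and viewed, at most 14 in all, crops included, and the job is handed in when it is done.

Besides the shell and the picture viewer there is one more tool, called after "Emit:" by a JSON object that holds its "name" and its "arguments". send_rows: Moves the arm, as the interface text tells. Its arguments: {"type":"object","properties":{"steps":{"type":"array","items":{"type":"array","items":{"type":"array","items":{"type":"number"}}}},"newtons":{"type":"number"}},"required":["steps"]}

```bash
mkdir -p pics; python3 - <<'E'
from cell import env
import cv2,numpy as np
np.set_printoptions(precision=4,suppress=True)
s=env.read_state();print({k:np.round(v,3) for k,v in s.items()})
for n in("scene","top"):
    c=env.capture(n);cv2.imwrite(f"pics/{n}0.png",c["pixels"][...,::-1]);print(n,c["fovy"],c["cx"],c["cy"],c["position"],c["attitude"])
    np.save(f"{n}0.npy",c,allow_pickle=True)
E
```

```text
{'time': np.float64(0.0), 'joint_positions': array([-1.385,  0.105,  0.096,  1.564,  0.   ,  1.353]), 'dq': array([ 0.   ,  0.001, -0.   , -0.001, -0.001, -0.001]), 'tau': array([  0.002, -55.693,  50.365,   0.017,  -0.   ,   0.   ]), 'ee_pos': array([ 0.236, -0.551,  0.249]), 'tcp_rot': array([[ 0.92 ,  0.393, -0.   ],
       [ 0.393, -0.92 ,  0.001],
       [ 0.   , -0.001, -1.   ]]), 'force': array([-0.929,  0.415,  0.398]), 'wrist_torque': array([ 0.01 , -0.014,  0.007]), 'finger_force': np.float64(0.0), 'width': np.float64(1.001)}
scene 54.828600121620404 277.9393604321076 210.30596377155314 [0.9913 0.4444 0.8347] [[-0.6769  0.5741 -0.4607]
 [ 0.736   0.5168 -0.4373]
 [-0.013  -0.6351 -0.7723]]
top 52.32341336511774 277.9401998953221 204.3603832458527 [ 0.4632 -0.0306  0.943 ] [[-0.0283 -0.9935  0.1104]
 [-0.9996  0.0284 -0.0009]
 [-0.0023 -0.1104 -0.9939]]
```

View pics/top0.png

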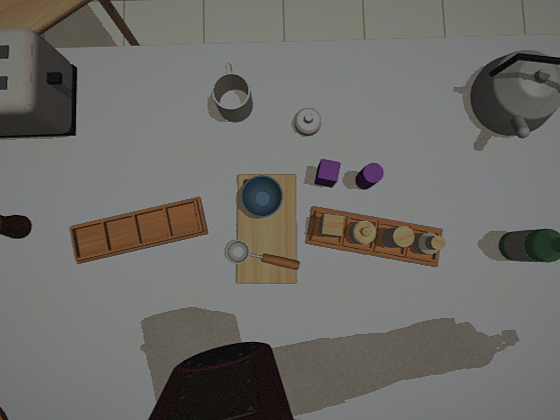

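View pics/scene0.png

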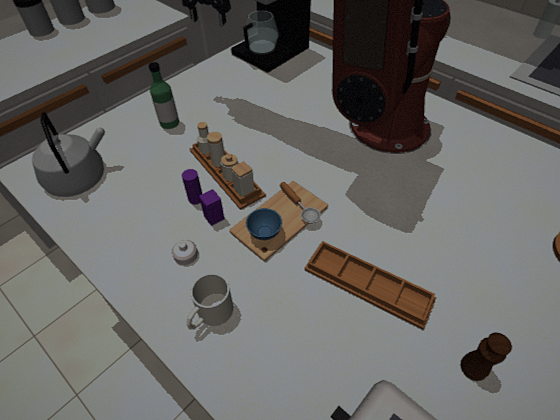

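```bash
cat > h.py <<'E'
import numpy as np,cv2
from cell import env
np.set_printoptions(precision=4,suppress=True)
def ray(c,uv,z):
    f=c["pixels"].shape[0]/2/np.tan(np.radians(c["fovy"])/2)
    d=np.array(c["attitude"])@np.array([(uv[0]-c["cx"])/f,(uv[1]-c["cy"])/f,1]);p=np.array(c["position"])
    return p+d*(z-p[2])/d[2]
def proj(c,P):
    f=c["pixels"].shape[0]/2/np.tan(np.radians(c["fovy"])/2)
    q=np.array(c["attitude"]).T@(np.array(P)-np.array(c["position"]))
    return np.array([c["cx"]+f*q[0]/q[2],c["cy"]+f*q[1]/q[2]])
E
python3 - <<'E'
from h import *
for n,bx in(("top",[(65,190,150,80),(298,150,150,125)]),("scene",[(300,235,140,100),(175,115,100,100)])):
    c=np.load(f"{n}0.npy",allow_pickle=True).item()
    b=[cv2.resize(c["pixels"][y:y+h,x:x+w,::-1],None,fx=5,fy=5,interpolation=cv2.INTER_CUBIC)for x,y,w,h in bx]
    if n=="top":
        cv2.imwrite("pics/topL.png",b[0]);  cv2.imwrite("pics/topR.png",cv2.resize(b[1],None,fx=.95,fy=.95))
    else: cv2.imwrite("pics/scL.png",b[0])
c=np.load("top0.npy",allow_pickle=True).item()
hsv=cv2.cvtColor(c["pixels"],cv2.COLOR_RGB2HSV)
for p in[(90,240),(75,240),(335,223),(310,222),(362,228),(402,236),(440,243),(262,270)]:print(p,hsv[p[1],p[0]])
E
```

```text
(90, 240) [ 13 143 112]
(75, 240) [ 14 134  40]
(335, 223) [ 16 111 126]
(310, 222) [ 14 176  74]
(362, 228) [ 13 128  72]
(402, 236) [ 19  97 126]
(440, 243) [ 17 102 125]
(262, 270) [ 21  92 128]
```

View pics/topL.png

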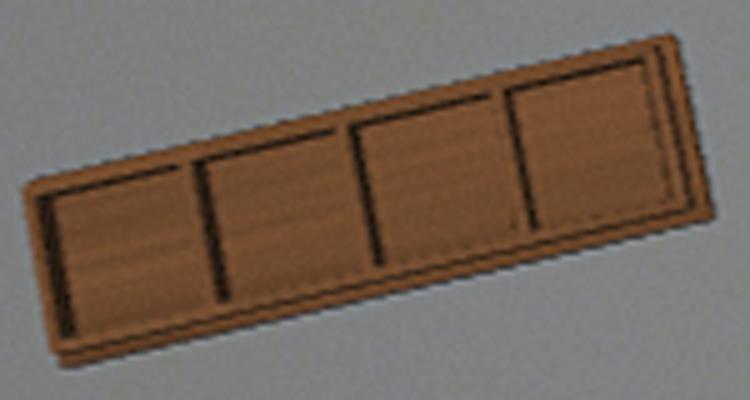

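View pics/topR.png

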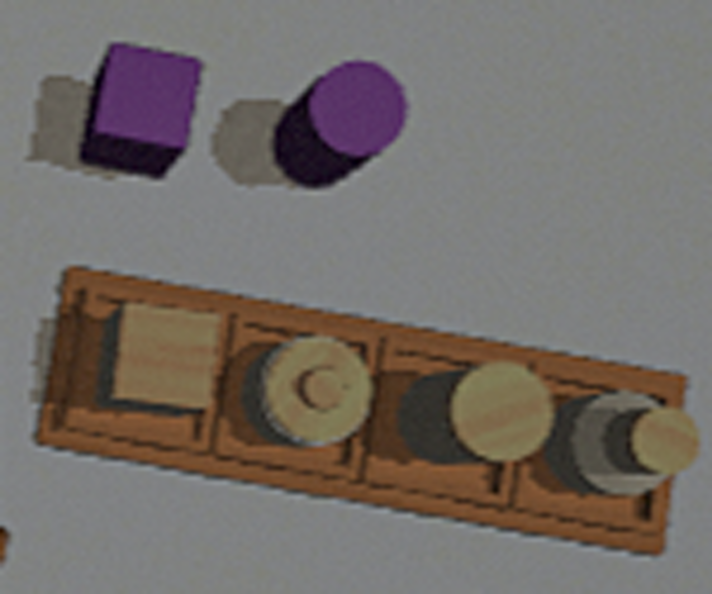

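```bash
python3 - <<'E'
from h import *
c=np.load("top0.npy",allow_pickle=True).item()
def uvL(p,s=5,o=(65,190)):return (np.array(p)+.5)/s-.5+o
R=lambda p:uvL(p,4.75,(298,150))
def fit(W,M):
    W=np.array(W)[:,:2];M=np.array(M,float);a,b=W.mean(0),M.mean(0)
    H=(M-b).T@(W-a);th=np.arctan2(H[0,1]-H[1,0],H.trace());r=np.array([[np.cos(th),-np.sin(th)],[np.sin(th),np.cos(th)]])
    t=a-r@b;print("origin",t,"deg",np.degrees(th));print("res mm",1e3*(W-(M@r.T+t))@r);return t,r
hsv=cv2.cvtColor(c["pixels"],cv2.COLOR_RGB2HSV)
CM=np.array([[42,145],[42,-145],[-42,-145],[-42,145]])/1e3
for P,z in(([uvL(p)for p in[(27,183),(677,36),(713,215),(62,366)]],.012),([R(p)for p in[(70,267),(687,376),(662,553),(37,442)]],.01)):
    fit([ray(c,p,z)for p in P],CM)
print("dividers new");fit([ray(c,uvL(p),.03)for p in[(38,198),(195,163),(350,128),(505,92)]],[(.0315,y)for y in(.1335,.0655,-.0025,-.0705)])
# lids: z tops = .016+h
for n,p,z in(("square",[(120,303),(220,310),(210,411),(112,402)],.100),("squat",[(320,385)],.090),("tall",[(503,411)],.112),("necked",[(665,440)],.108),("psq",[(112,43),(202,60),(188,148),(97,130)],.084),("pcyl",[(357,108)],.096)):
    q=np.array([ray(c,R(x),z)for x in p]);print(n,q.mean(0),[np.degrees(np.arctan2(*(q[1]-q[0])[:2])),np.linalg.norm(np.diff(q,axis=0),axis=1)] if len(q)>1 else "")
E
```

```text
origin [0.5203 0.2733] deg 11.370665999267214
res mm [[-1.2503 -0.0931]
 [-1.8128  0.2282]
 [ 1.7737  1.0701]
 [ 1.2894 -1.2052]]
origin [ 0.4923 -0.2386] deg -11.749783434857306
res mm [[-1.089  -1.8656]
 [-0.9712  0.9711]
 [ 1.2303  1.3575]
 [ 0.8299 -0.4631]]
dividers new
origin [0.5189 0.2727] deg 11.288549949700625
res mm [[ 0.142  -0.1292]
 [-0.1188 -0.2978]
 [-0.1885  0.1456]
 [ 0.1653  0.2815]]
square [ 0.5136 -0.1377  0.1   ] [np.float64(-174.34472159074613), array([0.0417, 0.0423, 0.0407])]
squat [ 0.5003 -0.2032  0.09  ] 
tall [ 0.4866 -0.2729  0.112 ] 
necked [ 0.473  -0.3396  0.108 ] 
psq [ 0.6269 -0.1377  0.084 ] [np.float64(-167.4399185914157), array([0.0393, 0.0389, 0.0397])]
pcyl [ 0.6166 -0.2236  0.096 ]
```

Emit:
{"name": "send_rows", "arguments": {"steps": [[[0,0,0,0,0,-0.984,85],[0,0,0,0,0,-0.984,85],[0,0,0,0,0,-0.984,85],[0,0,0,0,0,-0.984,85],[0,0,0,0,0,-0.984,85],[0,0,0,0,0,-0.984,85],[0,0,0,0,0,-0.984,85],[0.95,0.7,0,0,0,0,85],[0.95,0.7,0,0,0,0,85],[0.95,0.7,0,0,0,0,85],[0.95,0.7,0,0,0,0,85],[0.95,0.7,0,0,0,0,85]]], "newtons": 40}}

```text
time: 1.3
ee_pos: [0.3684, -0.4325, 0.2496]
tcp_rot: [[0.204, 0.979, -0.0], [0.979, -0.204, 0.0], [0.0, -0.0, -1.0]]
force: [0.2, -0.7, 0.0]
width: 0.994
finger_force: 0.0
```

```bash
cat >> h.py <<'E'
def go(x,y,z,yaw):
    "shift (units, in tool axes once turned) and turn still to go to the pose with tool y at yaw deg"
    s=env.read_state();R=np.array(s["tcp_rot"]);a=np.radians(yaw);Y=np.array([np.cos(a),np.sin(a),0]);Z=np.array([0,0,-1.])
    G=np.c_[np.cross(Y,Z),Y,Z];d=np.array([x,y,z])-s["ee_pos"]
    print("t",round(float(s["time"]),2),"pos",np.array(s["ee_pos"]),"shift",G.T@d/.03,"turn",np.degrees(cv2.Rodrigues(R.T@G)[0].ravel())/8,"w",round(float(s["width"]),3),"ff",round(float(s["finger_force"]),1),"F",np.array(s["force"]))
E
python3 -c "
from h import *
go(.473,-.3396,.25,-11.75)"
```

```text
t 1.3 pos [ 0.3684 -0.4325  0.2496] shift [ 3.7402  2.7825 -0.0117] turn [-0.0022 -0.0025 -0.0023] w 0.994 ff 0.0 F [ 0.1924 -0.7121  0.0363]
```

Emit:
{"name": "send_rows", "arguments": {"steps": [[[0.935,0.696,0,0,0,0,85],[0.935,0.696,0,0,0,0,85],[0.935,0.696,0,0,0,0,85],[0.935,0.696,0,0,0,0,85],[0,0,0.8,0,0,0,85],[0,0,0.8,0,0,0,85],[0,0,0.8,0,0,0,85],[0,0,0.8,0,0,0,85],[0,0,0.8,0,0,0,85],[0,0,0.6,0,0,0,85],[0,0,0.6,0,0,0,85],[0,0,0,0,0,0,85]]]}}

```text
time: 2.5
ee_pos: [0.4708, -0.3393, 0.0909]
tcp_rot: [[0.204, 0.979, -0.003], [0.979, -0.204, 0.004], [0.003, -0.004, -1.0]]
force: [-0.8, 0.6, -0.1]
width: 0.998
finger_force: 0.0
```

```bash
python3 -c "
from h import *
go(.473,-.3396,.094,-11.75)
c=env.capture('wrist');cv2.imwrite('pics/w1.png',c['pixels'][...,::-1]);print(c['tool_from_camera'],c['fovy'],c['cx'],c['cy'])"
```

```text
t 2.5 pos [ 0.4708 -0.3393  0.0909] shift [ 0.0054  0.0728 -0.1033] turn [-0.0291 -0.0211 -0.0015] w 0.998 ff 0.0 F [-0.7907  0.5595 -0.1242]
[[-0.0008 -0.9528 -0.3036  0.0782]
 [ 1.     -0.0008 -0.0001 -0.0005]
 [-0.0002 -0.3036  0.9528 -0.1239]
 [ 0.      0.      0.      1.    ]] 65.70646984690485 281.20584150537013 211.3876633225771
```

View pics/w1.png

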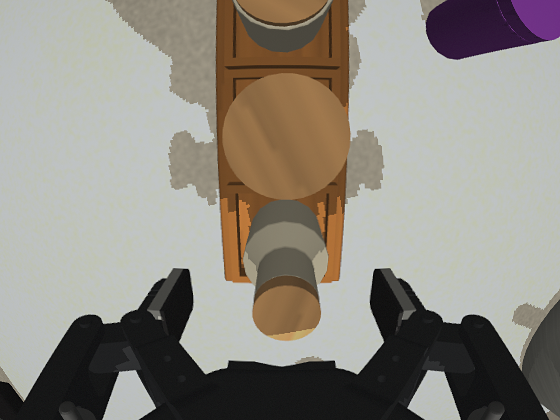

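```bash
cat >> h.py <<'E'
def wray(c,s,uv,z):
    "world point at height z seen at fisheye pixel uv"
    f=210/np.tan(np.radians(c["fovy"])/2);d=np.array([uv[0]-c["cx"],uv[1]-c["cy"]]);r=np.hypot(*d);t=r/f
    T=np.array(c["tool_from_camera"]);R=np.array(s["tcp_rot"])
    v=R@T[:3,:3]@np.array([*(d/max(r,1e-9)*np.sin(t)),np.cos(t)]);p=R@T[:3,3]+s["ee_pos"]
    return p+v*(z-p[2])/v[2]
E
python3 -c "
from h import *
s=env.read_state();c=env.capture('wrist')
for u,z in((287,306),.108),((285,136),.112),((285,12),.09):print(wray(c,s,u,z))"
```

```text
[ 0.474  -0.3365  0.108 ]
[ 0.4865 -0.2715  0.112 ]
[ 0.4965 -0.2246  0.09  ]
```

Emit:
{"name": "send_rows", "arguments": {"steps": [[[0,0.07,-0.1,0,0,0,25],[0,0,0,0,0,0,20],[0,0,0,0,0,0,20],[0,0,0,0,0,0,20],[0,0,0,0,0,0,20],[0,0,0,0,0,0,20]]], "newtons": 40}}

```text
time: 3.2
ee_pos: [0.4744, -0.3415, 0.0975]
tcp_rot: [[0.204, 0.979, 0.0], [0.979, -0.204, -0.001], [-0.001, 0.001, -1.0]]
force: [-0.5, 0.2, 3.8]
width: 0.309
finger_force: 39.2
```

Emit:
{"name": "send_rows", "arguments": {"steps": [[[0,0,-0.2,0,0,0,20],[0,0,-0.5,0,0,0,20],[0,0,-0.8,0,0,0,20],[0,0,-0.9,0,0,0,20],[0,0,-0.9,0,0,0,20],[0,0,-0.8,0,0,0,20],[0,0,-0.5,0,0,-0.5,20],[0,0,0,0,0,-0.8,20],[0,0,0,0,0,-0.8,20],[0,0,0,0,0,-0.5,20],[0,0,0,0,0,-0.28,20],[0,0,0,0,0,0,20]]], "newtons": 70}}

```text
time: 4.4
ee_pos: [0.4743, -0.3412, 0.2359]
tcp_rot: [[-0.196, 0.981, 0.0], [0.981, 0.196, -0.0], [-0.0, 0.0, -1.0]]
force: [-0.4, 0.6, -1.7]
width: 0.298
finger_force: 68.9
```

```bash
python3 -c "
from h import *
go(.4996,.370,.2375,11.3)"
```

```text
t 4.4 pos [ 0.4743 -0.3412  0.2359] shift [23.083   5.473  -0.0534] turn [0.0017 0.0033 0.0012] w 0.298 ff 68.9 F [-0.3528  0.6336 -1.6754]
```

Emit:
{"name": "send_rows", "arguments": {"steps": [[[0.4,0.095,0,0,0,0,20],[0.7,0.166,0,0,0,0,20],[0.95,0.225,0,0,0,0,20],[0.95,0.225,0,0,0,0,20],[0.95,0.225,0,0,0,0,20],[0.95,0.225,0,0,0,0,20],[0.95,0.225,0,0,0,0,20],[0.95,0.225,0,0,0,0,20],[0.95,0.225,0,0,0,0,20],[0.95,0.225,0,0,0,0,20],[0.95,0.225,0,0,0,0,20],[0.95,0.225,0,0,0,0,20]]]}}

```text
time: 5.6
ee_pos: [0.4854, -0.0128, 0.2354]
tcp_rot: [[-0.195, 0.981, 0.0], [0.981, 0.195, -0.0], [-0.0, 0.0, -1.0]]
force: [0.1, -0.3, -2.3]
width: 0.303
finger_force: 68.9
```

Emit:
{"name": "send_rows", "arguments": {"steps": [[[0.95,0.225,0,0,0,0,20],[0.95,0.225,0,0,0,0,20],[0.95,0.225,0,0,0,0,20],[0.95,0.225,0,0,0,0,20],[0.95,0.225,0,0,0,0,20],[0.95,0.225,0,0,0,0,20],[0.95,0.225,0,0,0,0,20],[0.95,0.225,0,0,0,0,20],[0.95,0.225,0,0,0,0,20],[0.95,0.225,0,0,0,0,20],[0.95,0.225,0,0,0,0,20],[0.95,0.225,0,0,0,0,20]]]}}

```text
time: 6.8
ee_pos: [0.4975, 0.3382, 0.2353]
tcp_rot: [[-0.195, 0.981, -0.0], [0.981, 0.195, 0.0], [0.0, -0.0, -1.0]]
force: [0.6, -0.1, -2.4]
width: 0.3
finger_force: 68.9
```

Emit:
{"name": "send_rows", "arguments": {"steps": [[[0.65,0.16,0,0,0,0,20],[0.43,0.1,0,0,0,0,20],[0,0,0,0,0,0,20],[0,0,0,0,0,0,20],[0,0,0,0,0,0,20]]]}}

```text
time: 7.3
ee_pos: [0.4998, 0.3691, 0.2351]
tcp_rot: [[-0.195, 0.981, 0.0], [0.981, 0.195, -0.0], [-0.0, -0.0, -1.0]]
force: [0.4, 0.1, -2.6]
width: 0.301
finger_force: 69.1
```

```bash
python3 -c "
from h import *
go(.4996,.370,.0945,11.3)
s=env.read_state();c=env.capture('wrist');cv2.imwrite('pics/w2.png',c['pixels'][...,::-1])"
```

```text
t 7.3 pos [0.4998 0.3691 0.2351] shift [ 0.0321 -0.0014  4.6876] turn [-0.0002  0.0025 -0.0096] w 0.301 ff 69.1 F [ 0.3869  0.1491 -2.5862]
```

View pics/w2.png

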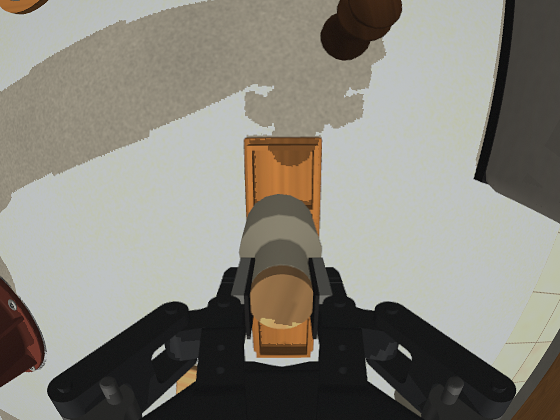

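```bash
python3 -c "
from h import *
s=env.read_state();c=env.capture('wrist')
e=wray(c,s,(283,143),.03);print(e);print((e[:2]-[.5195,.273])@[[np.cos(.197)],[np.sin(.197)]],(e[:2]-[.5195,.273])@[-np.sin(.197),np.cos(.197)])
for u in(251,317):
    e=wray(c,s,(u,180),.03)[:2]-[.5195,.273];print(e@[np.cos(.197),np.sin(.197)],e@[-np.sin(.197),np.cos(.197)])
print(wray(c,s,(281,292),.2351+.0105))"
```

```text
[0.4925 0.4143 0.03  ]
[0.0012] 0.14388957462315805
-0.031988742183073474 0.10565380654023973
0.03645658393556597 0.10554440899840366
[0.4979 0.3766 0.2456]
```

Emit:
{"name": "send_rows", "arguments": {"steps": [[[0,0,0.4,0,0,0,20],[0,0,0.8,0,0,0,20],[0,0,0.8,0,0,0,20],[0,0,0.8,0,0,0,20],[0,0,0.7,0,0,0,20],[0,0,0.5,0,0,0,20],[0,0,0.4,0,0,0,20],[0,0,0.2,0,0,0,20],[0,0,0.05,0,0,0,20],[0,0,0,0,0,0,20],[0,0,0,0,0,0,20]]]}}

```text
time: 8.5
ee_pos: [0.5004, 0.3701, 0.0965]
tcp_rot: [[-0.196, 0.981, 0.001], [0.981, 0.196, 0.001], [0.0, 0.001, -1.0]]
force: [-0.6, 0.0, -1.8]
width: 0.303
finger_force: 69.1
```

Emit:
{"name": "send_rows", "arguments": {"steps": [[[0,0,0.05,0,0,0,20],[0,0,0.04,0,0,0,20],[0,0,0,0,0,0,20],[0,0,0,0,0,0,20]]]}}

```text
time: 8.9
ee_pos: [0.5002, 0.3701, 0.0936]
tcp_rot: [[-0.196, 0.981, 0.001], [0.981, 0.196, 0.0], [0.0, 0.001, -1.0]]
force: [-1.4, -0.5, 4.9]
width: 0.298
finger_force: 69.5
```

Emit:
{"name": "send_rows", "arguments": {"steps": [[[0,0,0,0,0,0,40],[0,0,0,0,0,0,60],[0,0,0,0,0,0,85],[0,0,0,0,0,0,85],[0,0,-0.3,0,0,0,85],[0,0,-0.6,0,0,0,85],[0,0,-0.8,0,0,0,85],[0,0,-0.9,0,0,0,85],[0,0,-0.9,0,0,0,85],[0,0,-0.9,0,0,0,85],[0,0,-0.5,0,0,0,85],[0,0,0,0,0,0,85]]]}}

```text
time: 10.1
ee_pos: [0.5008, 0.3703, 0.2425]
tcp_rot: [[-0.196, 0.981, 0.004], [0.981, 0.196, 0.002], [0.001, 0.004, -1.0]]
force: [0.4, 0.9, 0.3]
width: 0.994
finger_force: 0.0
```

```bash
python3 -c "
from h import *
go(.4866,-.2722,.24,-11.75)
c=env.capture('top');hsv=cv2.cvtColor(c['pixels'],cv2.COLOR_RGB2HSV);cv2.imwrite('pics/t1.png',cv2.resize(c['pixels'][180:280,50:230,::-1],None,fx=4,fy=4))"
```

```text
t 10.1 pos [0.5008 0.3703 0.2425] shift [-21.0653   3.8968   0.0845] turn [ 0.0273 -0.0118  2.8789] w 0.994 ff 0.0 F [0.3541 0.8793 0.3353]
```

View pics/t1.png

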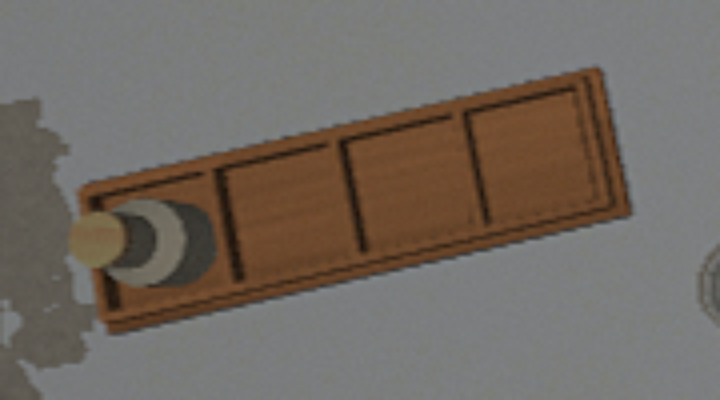

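Emit:
{"name": "send_rows", "arguments": {"steps": [[[0,0,0,0,0,0.96,85],[0,0,0,0,0,0.96,85],[0,0,0,0,0,0.96,85],[-0.958,0.177,0,0,0,0,85],[-0.958,0.177,0,0,0,0,85],[-0.958,0.177,0,0,0,0,85],[-0.958,0.177,0,0,0,0,85],[-0.958,0.177,0,0,0,0,85],[-0.958,0.177,0,0,0,0,85],[-0.958,0.177,0,0,0,0,85],[-0.958,0.177,0,0,0,0,85],[-0.958,0.177,0,0,0,0,85]]]}}

```text
time: 11.35
ee_pos: [0.493, 0.1058, 0.2377]
tcp_rot: [[0.204, 0.979, -0.003], [0.979, -0.204, 0.0], [-0.001, -0.003, -1.0]]
force: [-0.3, 0.1, 0.4]
width: 0.991
finger_force: 0.0
```

Emit:
{"name": "send_rows", "arguments": {"steps": [[[-0.958,0.177,0,0,0,0,85],[-0.958,0.177,0,0,0,0,85],[-0.958,0.177,0,0,0,0,85],[-0.958,0.177,0,0,0,0,85],[-0.958,0.177,0,0,0,0,85],[-0.958,0.177,0,0,0,0,85],[-0.958,0.177,0,0,0,0,85],[-0.958,0.177,0,0,0,0,85],[-0.958,0.177,0,0,0,0,85],[-0.958,0.177,0,0,0,0,85],[-0.958,0.177,0,0,0,0,85],[-0.958,0.177,0,0,0,0,85]]]}}

```text
time: 12.55
ee_pos: [0.4852, -0.2445, 0.2377]
tcp_rot: [[0.204, 0.979, -0.002], [0.979, -0.204, 0.002], [0.001, -0.002, -1.0]]
force: [0.4, 0.5, -0.2]
width: 0.994
finger_force: 0.0
```

Emit:
{"name": "send_rows", "arguments": {"steps": [[[-0.958,0.177,0,0,0,0,85],[0,0,0,0,0,0,85],[0,0,0,0,0,0,85],[0,0,0,0,0,0,85]]]}}

```text
time: 12.95
ee_pos: [0.4851, -0.272, 0.2388]
tcp_rot: [[0.203, 0.979, -0.001], [0.979, -0.203, 0.001], [0.001, -0.001, -1.0]]
force: [-0.1, 0.0, 0.2]
width: 0.994
finger_force: 0.0
```

```bash
python3 -c "
from h import *
c=np.load('top0.npy',allow_pickle=True).item()
p=ray(c,(73.8,239.2),.104);e=p[:2]-[.5195,.273];print('necked in rack',e@[np.cos(.197),np.sin(.197)],e@[-np.sin(.197),np.cos(.197)])
go(.4866,-.2722,.082,-11.75)"
```

```text
necked in rack -0.0008593770271260147 0.09950699760697693
t 12.95 pos [ 0.4851 -0.272   0.2388] shift [0.0028 0.0512 5.227 ] turn [-0.0096 -0.0071  0.0021] w 0.994 ff 0.0 F [-0.1097  0.0182  0.1508]
```

Emit:
{"name": "send_rows", "arguments": {"steps": [[[0,0.05,0.6,0,0,0,85],[0,0,0.9,0,0,0,85],[0,0,0.9,0,0,0,85],[0,0,0.9,0,0,0,85],[0,0,0.9,0,0,0,85],[0,0,0.7,0,0,0,85],[0,0,0.33,0,0,0,85],[0,0,0,0,0,0,85],[0,0,0,0,0,0,50],[0,0,0,0,0,0,35],[0,0,0,0,0,0,35],[0,0,0,0,0,0,35]]], "newtons": 50}}

```text
time: 14.15
ee_pos: [0.4873, -0.2738, 0.0843]
tcp_rot: [[0.204, 0.979, 0.001], [0.979, -0.204, -0.001], [-0.001, 0.002, -1.0]]
force: [-1.5, 0.6, 6.1]
width: 0.482
finger_force: 50.2
```

Emit:
{"name": "send_rows", "arguments": {"steps": [[[0,0,0,0,0,0,35],[0,0,0,0,0,0,35],[0,0,0,0,0,0,35]]], "newtons": 70}}

```text
time: 14.45
ee_pos: [0.4873, -0.2738, 0.0844]
tcp_rot: [[0.204, 0.979, 0.001], [0.979, -0.204, -0.001], [-0.001, 0.002, -1.0]]
force: [-1.4, 0.7, 7.3]
width: 0.474
finger_force: 69.6
```

Emit:
{"name": "send_rows", "arguments": {"steps": [[[0,0,-0.2,0,0,0,35],[0,0,-0.5,0,0,0,35],[0,0,-0.9,0,0,0,35],[0,0,-0.9,0,0,0,35],[0,0,-0.9,0,0,0,35],[0,0,-0.9,0,0,0,35],[0,0,-0.6,0,0,-0.5,35],[0,0,-0.2,0,0,-0.8,35],[0,0,0,0,0,-0.8,35],[0,0,0,0,0,-0.5,35],[0,0,0,0,0,-0.28,35],[0,0,0,0,0,0,35]]]}}

```text
time: 15.65
ee_pos: [0.4868, -0.2733, 0.237]
tcp_rot: [[-0.196, 0.981, 0.001], [0.981, 0.196, -0.001], [-0.001, 0.0, -1.0]]
force: [-0.3, 0.9, -1.0]
width: 0.476
finger_force: 70.7
```

```bash
python3 -c "
from h import *
go(.513,.305,.24,11.3)"
```

```text
t 15.65 pos [ 0.4868 -0.2733  0.237 ] shift [18.7325  4.633  -0.1001] turn [0.0034 0.0054 0.0011] w 0.476 ff 70.7 F [-0.3129  0.887  -0.9835]
```

Emit:
{"name": "send_rows", "arguments": {"steps": [[[0.4,0.1,0,0,0,0,35],[0.7,0.17,0,0,0,0,35],[0.95,0.235,0,0,0,0,35],[0.95,0.235,0,0,0,0,35],[0.95,0.235,0,0,0,0,35],[0.95,0.235,0,0,0,0,35],[0.95,0.235,0,0,0,0,35],[0.95,0.235,0,0,0,0,35],[0.95,0.235,0,0,0,0,35],[0.95,0.235,0,0,0,0,35],[0.95,0.235,0,0,0,0,35],[0.95,0.235,0,0,0,0,35]]]}}

```text
time: 16.85
ee_pos: [0.5011, 0.0559, 0.2364]
tcp_rot: [[-0.195, 0.981, 0.0], [0.981, 0.195, 0.0], [-0.0, 0.0, -1.0]]
force: [0.5, -0.6, -1.6]
width: 0.473
finger_force: 70.7
```

Emit:
{"name": "send_rows", "arguments": {"steps": [[[0.95,0.235,0,0,0,0,35],[0.95,0.235,0,0,0,0,35],[0.95,0.235,0,0,0,0,35],[0.95,0.235,0,0,0,0,35],[0.95,0.235,0,0,0,0,35],[0.95,0.235,0,0,0,0,35],[0.95,0.235,0,0,0,0,35],[0.85,0.21,0,0,0,0,35],[0.63,0.155,0,0,0,0,35],[0,0,0,0,0,0,35],[0,0,0,0,0,0,35],[0,0,0,0,0,0,35]]]}}

```text
time: 18.05
ee_pos: [0.5129, 0.3045, 0.2361]
tcp_rot: [[-0.195, 0.981, 0.0], [0.981, 0.195, -0.0], [-0.0, -0.0, -1.0]]
force: [0.2, 0.4, -1.6]
width: 0.473
finger_force: 70.9
```

```bash
python3 -c "
from h import *
go(.513,.305,.0803,11.3)
s=env.read_state();c=env.capture('wrist');cv2.imwrite('pics/w3.png',c['pixels'][...,::-1])"
```

```text
t 18.05 pos [0.5129 0.3045 0.2361] shift [0.0144 0.0079 5.1924] turn [-0.0002  0.0019 -0.0078] w 0.473 ff 70.9 F [ 0.1798  0.4457 -1.5854]
```

View pics/w3.png

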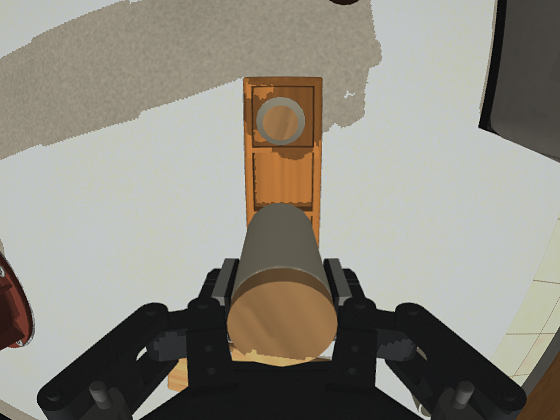

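Emit:
{"name": "send_rows", "arguments": {"steps": [[[0,0,0.4,0,0,0,35],[0,0,0.8,0,0,0,35],[0,0,0.9,0,0,0,35],[0,0,0.9,0,0,0,35],[0,0,0.8,0,0,0,35],[0,0,0.6,0,0,0,35],[0,0,0.4,0,0,0,35],[0,0,0.2,0,0,0,35],[0,0,0.1,0,0,0,35],[0,0,0,0,0,0,35],[0,0,0,0,0,0,35]]]}}

```text
time: 19.2
ee_pos: [0.5137, 0.3051, 0.0838]
tcp_rot: [[-0.196, 0.981, 0.001], [0.981, 0.196, 0.0], [0.0, 0.001, -1.0]]
force: [0.7, 1.0, -2.0]
width: 0.474
finger_force: 70.9
```

Emit:
{"name": "send_rows", "arguments": {"steps": [[[0,0,0.05,0,0,0,35],[0,0,0.05,0,0,0,35],[0,0,0,0,0,0,35],[0,0,0,0,0,0,35]]]}}

```text
time: 19.6
ee_pos: [0.5135, 0.3051, 0.0804]
tcp_rot: [[-0.196, 0.981, 0.001], [0.981, 0.196, 0.0], [0.0, 0.001, -1.0]]
force: [0.6, -0.9, 2.6]
width: 0.475
finger_force: 71.1
```

Emit:
{"name": "send_rows", "arguments": {"steps": [[[0,0,0,0,0,0,55],[0,0,0,0,0,0,70],[0,0,0,0,0,0,85],[0,0,0,0,0,0,85],[0,0,-0.3,0,0,0,85],[0,0,-0.7,0,0,0,85],[0,0,-0.9,0,0,0,85],[0,0,-0.9,0,0,0,85],[0,0,-0.9,0,0,0,85],[0,0,-0.9,0,0,0,85],[0,0,-0.7,0,0,0,85],[0,0,0,0,0,0.5,85]]]}}

```text
time: 20.8
ee_pos: [0.5144, 0.3054, 0.2435]
tcp_rot: [[-0.126, 0.992, 0.006], [0.992, 0.126, 0.002], [0.001, 0.006, -1.0]]
force: [-0.4, 1.2, 0.1]
width: 0.993
finger_force: 0.0
```

```bash
python3 -c "
from h import *
go(.5,-.2042,.24,-11.75)"
```

```text
t 20.8 pos [0.5144 0.3054 0.2435] shift [-16.7284   2.9881   0.1165] turn [ 0.0397 -0.0138  2.3755] w 0.993 ff 0.0 F [-0.4053  1.1858  0.0826]
```

Emit:
{"name": "send_rows", "arguments": {"steps": [[[0,0,0,0,0,0.8,85],[0,0,0,0,0,0.8,85],[0,0,0,0,0,0.78,85],[-0.984,0.176,0,0,0,0,85],[-0.984,0.176,0,0,0,0,85],[-0.984,0.176,0,0,0,0,85],[-0.984,0.176,0,0,0,0,85],[-0.984,0.176,0,0,0,0,85],[-0.984,0.176,0,0,0,0,85],[-0.984,0.176,0,0,0,0,85],[-0.984,0.176,0,0,0,0,85],[-0.984,0.176,0,0,0,0,85]]]}}

```text
time: 22.0
ee_pos: [0.5053, 0.034, 0.2398]
tcp_rot: [[0.204, 0.979, 0.001], [0.979, -0.204, -0.0], [-0.0, 0.001, -1.0]]
force: [0.5, -0.3, 0.1]
width: 0.992
finger_force: 0.0
```

Emit:
{"name": "send_rows", "arguments": {"steps": [[[-0.984,0.176,0,0,0,0,85],[-0.984,0.176,0,0,0,0,85],[-0.984,0.176,0,0,0,0,85],[-0.984,0.176,0,0,0,0,85],[-0.984,0.176,0,0,0,0,85],[-0.984,0.176,0,0,0,0,85],[-0.984,0.176,0,0,0,0,85],[-0.984,0.176,0,0,0,0,85],[0,0,0,0,0,0,85],[0,0,0,0,0,0,85],[0,0,0,0,0,0,85],[0,0,0,0,0,0,85]]]}}

```text
time: 23.2
ee_pos: [0.4989, -0.2038, 0.2392]
tcp_rot: [[0.203, 0.979, 0.0], [0.979, -0.203, -0.0], [-0.0, 0.0, -1.0]]
force: [0.2, -0.2, -0.5]
width: 0.997
finger_force: 0.0
```

```bash
python3 -c "
from h import *
go(.5,-.2042,.066,-11.75)
s=env.read_state();c=env.capture('wrist');cv2.imwrite('pics/w4.png',c['pixels'][...,::-1])"
```

```text
t 23.2 pos [ 0.4989 -0.2038  0.2392] shift [-0.0068  0.0398  5.7749] turn [0.0028 0.001  0.0071] w 0.997 ff 0.0 F [ 0.1889 -0.2145 -0.5317]
```

View pics/w4.png

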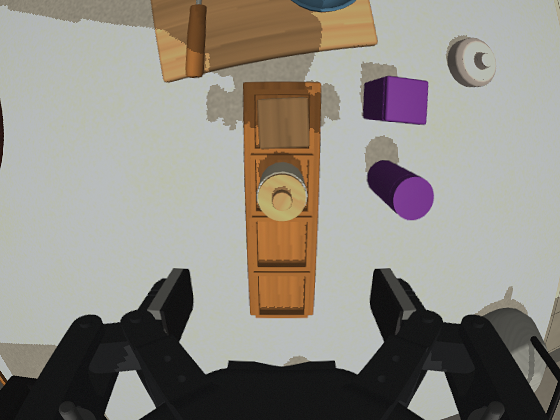

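```bash
python3 -c "
from h import *
s=env.read_state();c=env.capture('wrist');print(wray(c,s,(282,198),.09))
c=env.capture('top');cv2.imwrite('pics/t2.png',c['pixels'][...,::-1])"
```

```text
[ 0.4997 -0.2005  0.09  ]
```

View pics/t2.png

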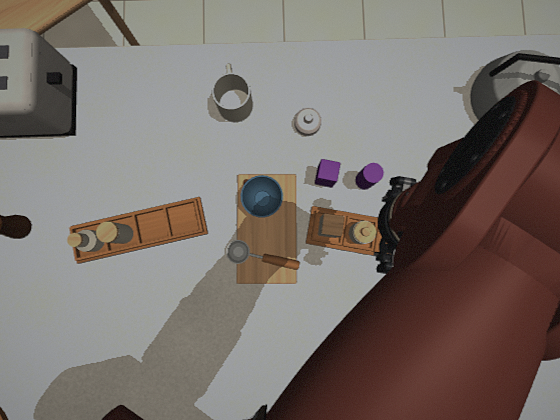

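Emit:
{"name": "send_rows", "arguments": {"steps": [[[0.05,0.04,0.6,0,0,0,85],[0,0,0.9,0,0,0,85],[0,0,0.9,0,0,0,85],[0,0,0.9,0,0,0,85],[0,0,0.9,0,0,0,85],[0,0,0.8,0,0,0,85],[0,0,0.5,0,0,0,85],[0,0,0.27,0,0,0,85],[0,0,0,0,0,0,85],[0,0,0,0,0,0,55],[0,0,0,0,0,0,40],[0,0,0,0,0,0,40]]], "newtons": 50}}

```text
time: 24.55
ee_pos: [0.5009, -0.204, 0.0673]
tcp_rot: [[0.204, 0.979, 0.002], [0.979, -0.204, -0.001], [-0.001, 0.002, -1.0]]
force: [0.7, -0.2, 1.4]
width: 0.54
finger_force: 51.1
```

Emit:
{"name": "send_rows", "arguments": {"steps": [[[0,0,0,0,0,0,40],[0,0,0,0,0,0,40],[0,0,0,0,0,0,40]]], "newtons": 70}}

```text
time: 24.85
ee_pos: [0.5011, -0.2041, 0.0675]
tcp_rot: [[0.204, 0.979, 0.002], [0.979, -0.204, -0.002], [-0.001, 0.002, -1.0]]
force: [-0.1, 0.3, 6.5]
width: 0.535
finger_force: 72.4
```

Emit:
{"name": "send_rows", "arguments": {"steps": [[[0,0,-0.2,0,0,0,40],[0,0,-0.5,0,0,0,40],[0,0,-0.9,0,0,0,40],[0,0,-0.9,0,0,0,40],[0,0,-0.9,0,0,0,40],[0,0,-0.9,0,0,0,40],[0,0,-0.7,0,0,-0.5,40],[0,0,-0.3,0,0,-0.8,40],[0,0,0,0,0,-0.8,40],[0,0,0,0,0,-0.5,40],[0,0,0,0,0,-0.28,40],[0,0,0,0,0,0,40]]]}}

```text
time: 26.05
ee_pos: [0.5002, -0.2034, 0.2258]
tcp_rot: [[-0.196, 0.981, 0.001], [0.981, 0.196, -0.0], [-0.001, 0.0, -1.0]]
force: [-0.3, -0.1, -2.0]
width: 0.537
finger_force: 72.0
```

```bash
python3 -c "
from h import *
go(.5265,.2385,.2255,11.3)"
```

```text
t 26.05 pos [ 0.5002 -0.2034  0.2258] shift [14.2727  3.7474  0.0109] turn [0.0032 0.004  0.0011] w 0.537 ff 72.0 F [-0.2607 -0.0844 -1.9956]
```

Emit:
{"name": "send_rows", "arguments": {"steps": [[[0.4,0.105,0,0,0,0,40],[0.7,0.184,0,0,0,0,40],[0.95,0.249,0,0,0,0,40],[0.95,0.249,0,0,0,0,40],[0.95,0.249,0,0,0,0,40],[0.95,0.249,0,0,0,0,40],[0.95,0.249,0,0,0,0,40],[0.95,0.249,0,0,0,0,40],[0.95,0.249,0,0,0,0,40],[0.95,0.249,0,0,0,0,40],[0.95,0.249,0,0,0,0,40],[0.95,0.249,0,0,0,0,40]]]}}

```text
time: 27.25
ee_pos: [0.5192, 0.1268, 0.2252]
tcp_rot: [[-0.195, 0.981, 0.0], [0.981, 0.195, 0.0], [0.0, 0.0, -1.0]]
force: [0.4, 0.1, -2.1]
width: 0.533
finger_force: 72.1
```

Emit:
{"name": "send_rows", "arguments": {"steps": [[[0.95,0.25,0,0,0,0,40],[0.95,0.25,0,0,0,0,40],[0.9,0.237,0,0,0,0,40],[0.6,0.16,0,0,0,0,40],[0.27,0.07,0,0,0,0,40],[0,0,0,0,0,0,40],[0,0,0,0,0,0,40],[0,0,0,0,0,0,40]]]}}

```text
time: 28.05
ee_pos: [0.5267, 0.2376, 0.2249]
tcp_rot: [[-0.194, 0.981, 0.0], [0.981, 0.194, -0.0], [-0.0, 0.0, -1.0]]
force: [0.3, 0.7, -1.3]
width: 0.537
finger_force: 72.1
```

```bash
python3 -c "
from h import *
go(.5265,.2385,.0635,11.3)
s=env.read_state();c=env.capture('wrist');cv2.imwrite('pics/w5.png',c['pixels'][...,::-1])"
```

```text
t 28.05 pos [0.5267 0.2376 0.2249] shift [0.0312 0.0002 5.3792] turn [ 0.0001  0.002  -0.0107] w 0.537 ff 72.1 F [ 0.3165  0.6716 -1.2999]
```

View pics/w5.png

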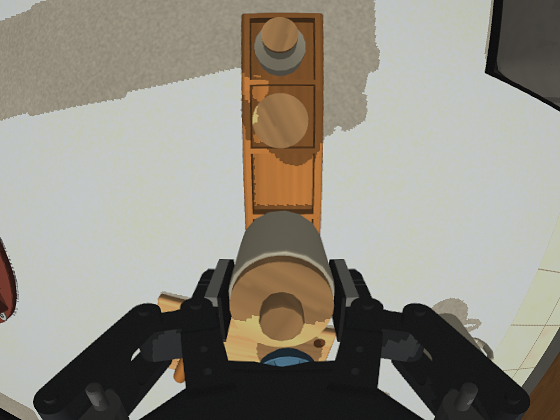

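Emit:
{"name": "send_rows", "arguments": {"steps": [[[0.03,0,0.4,0,0,0,40],[0,0,0.8,0,0,0,40],[0,0,0.9,0,0,0,40],[0,0,0.9,0,0,0,40],[0,0,0.9,0,0,0,40],[0,0,0.7,0,0,0,40],[0,0,0.4,0,0,0,40],[0,0,0.2,0,0,0,40],[0,0,0.1,0,0,0,40],[0,0,0,0,0,0,40],[0,0,0,0,0,0,40]]]}}

```text
time: 29.2
ee_pos: [0.5272, 0.2394, 0.0668]
tcp_rot: [[-0.196, 0.981, 0.002], [0.981, 0.196, 0.0], [-0.0, 0.002, -1.0]]
force: [0.2, -1.0, -1.1]
width: 0.531
finger_force: 72.1
```

Emit:
{"name": "send_rows", "arguments": {"steps": [[[0,0,0.04,0,0,0,40],[0,0,0.04,0,0,0,40],[0,0,0,0,0,0,40],[0,0,0,0,0,0,40]]]}}

```text
time: 29.6
ee_pos: [0.5266, 0.2393, 0.0635]
tcp_rot: [[-0.196, 0.981, 0.0], [0.981, 0.196, -0.0], [-0.0, 0.0, -1.0]]
force: [-0.2, 0.6, -1.6]
width: 0.539
finger_force: 72.1
```

Not touching yet; down a touch more.

Emit:
{"name": "send_rows", "arguments": {"steps": [[[0,0,0.04,0,0,0,40],[0,0,0,0,0,0,40],[0,0,0,0,0,0,40]]]}}

```text
time: 29.9
ee_pos: [0.5266, 0.2393, 0.0635]
tcp_rot: [[-0.196, 0.981, 0.001], [0.981, 0.196, -0.0], [-0.0, 0.001, -1.0]]
force: [-4.9, -2.2, 9.2]
width: 0.536
finger_force: 73.3
```

Emit:
{"name": "send_rows", "arguments": {"steps": [[[0,0,0,0,0,0,60],[0,0,0,0,0,0,72],[0,0,0,0,0,0,85],[0,0,0,0,0,0,85],[0,0,-0.3,0,0,0,85],[0,0,-0.7,0,0,0,85],[0,0,-0.9,0,0,0,85],[0,0,-0.9,0,0,0,85],[0,0,-0.9,0,0,0,85],[0,0,-0.9,0,0,0,85],[0,0,-0.9,0,0,0,85],[0,0,-0.3,0,0,0.5,85]]]}}

```text
time: 31.1
ee_pos: [0.5275, 0.2395, 0.2403]
tcp_rot: [[-0.126, 0.992, 0.005], [0.992, 0.126, 0.001], [0.0, 0.005, -1.0]]
force: [0.3, 0.3, -0.1]
width: 0.995
finger_force: 0.0
```

```bash
python3 -c "
from h import *
go(.5133,-.138,.235,-9)"
```

```text
t 31.1 pos [0.5275 0.2395 0.2403] shift [-12.5025   1.5013   0.1765] turn [ 0.0327 -0.0067  2.0316] w 0.995 ff 0.0 F [ 0.2579  0.3033 -0.0575]
```

Emit:
{"name": "send_rows", "arguments": {"steps": [[[0,0,0,0,0,0.8,85],[0,0,0,0,0,0.8,85],[0,0,0,0,0,0.43,85],[-0.96,0.115,0,0,0,0,85],[-0.96,0.115,0,0,0,0,85],[-0.96,0.115,0,0,0,0,85],[-0.96,0.115,0,0,0,0,85],[-0.96,0.115,0,0,0,0,85],[-0.96,0.115,0,0,0,0,85],[-0.96,0.115,0,0,0,0,85],[-0.96,0.115,0,0,0,0,85],[-0.96,0.115,0,0,0,0,85]]]}}

```text
time: 32.3
ee_pos: [0.5166, -0.0228, 0.237]
tcp_rot: [[0.156, 0.988, 0.001], [0.988, -0.156, -0.0], [-0.0, 0.001, -1.0]]
force: [0.5, -0.0, -0.3]
width: 0.995
finger_force: 0.0
```

Emit:
{"name": "send_rows", "arguments": {"steps": [[[-0.96,0.115,0,0,0,0,85],[-0.96,0.115,0,0,0,0,85],[-0.96,0.115,0,0,0,0,85],[-0.96,0.115,0,0,0,0,85],[0,0,0,0,0,0,85],[0,0,0,0,0,0,85],[0,0,0,0,0,0,85],[0,0,0,0,0,0,85]]]}}

```text
time: 33.1
ee_pos: [0.5126, -0.1367, 0.2365]
tcp_rot: [[0.155, 0.988, 0.0], [0.988, -0.155, -0.0], [-0.0, 0.0, -1.0]]
force: [0.7, 0.8, -0.8]
width: 0.999
finger_force: 0.0
```

```bash
python3 -c "
from h import *
go(.5133,-.138,.076,-9)
s=env.read_state();c=env.capture('wrist');cv2.imwrite('pics/w6.png',cv2.resize(c['pixels'][130:290,200:400,::-1],None,fx=3,fy=3))"
```

```text
t 33.1 pos [ 0.5126 -0.1367  0.2365] shift [-0.0398  0.0315  5.3491] turn [0.0018 0.0004 0.0133] w 0.999 ff 0.0 F [ 0.7408  0.7643 -0.7937]
```

View pics/w6.png

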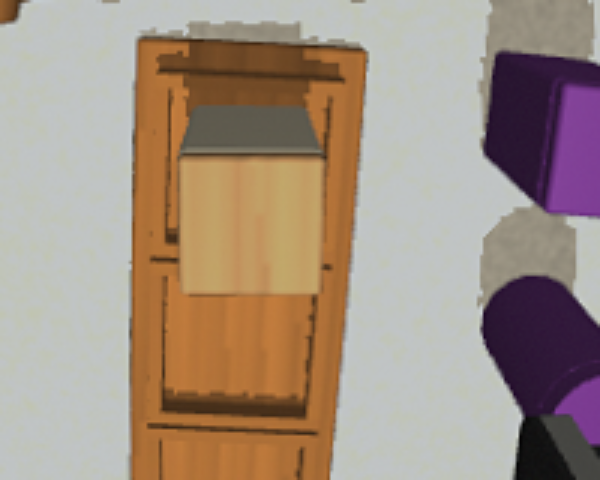

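```bash
python3 -c "
from h import *
s=env.read_state();c=env.capture('wrist');print(wray(c,s,(283.7,204.2),.1))"
```

```text
[ 0.5144 -0.1355  0.1   ]
```

Emit:
{"name": "send_rows", "arguments": {"steps": [[[-0.03,0.03,0.6,0,0,0,85],[0,0,0.9,0,0,0,85],[0,0,0.9,0,0,0,85],[0,0,0.9,0,0,0,85],[0,0,0.9,0,0,0,85],[0,0,0.8,0,0,0,85],[0,0,0.35,0,0,0,85],[0,0,0,0,0,0,85],[0,0,0,0,0,0,55],[0,0,0,0,0,0,35],[0,0,0,0,0,0,35],[0,0,0,0,0,0,35]]], "newtons": 50}}

```text
time: 34.4
ee_pos: [0.514, -0.1391, 0.0771]
tcp_rot: [[0.156, 0.988, 0.002], [0.988, -0.156, -0.001], [-0.001, 0.002, -1.0]]
force: [-0.6, -0.3, 6.0]
width: 0.489
finger_force: 51.6
```

Emit:
{"name": "send_rows", "arguments": {"steps": [[[0,0,0,0,0,0,35],[0,0,0,0,0,0,35],[0,0,0,0,0,0,35]]], "newtons": 70}}

```text
time: 34.7
ee_pos: [0.5141, -0.1391, 0.0772]
tcp_rot: [[0.156, 0.988, 0.002], [0.988, -0.156, -0.001], [-0.001, 0.002, -1.0]]
force: [-1.1, 0.9, 5.4]
width: 0.477
finger_force: 70.7
```

Emit:
{"name": "send_rows", "arguments": {"steps": [[[0,0,-0.2,0,0,0,35],[0,0,-0.5,0,0,0,35],[0,0,-0.9,0,0,0,35],[0,0,-0.9,0,0,0,35],[0,0,-0.9,0,0,0,35],[0,0,-0.9,0,0,0,35],[0,0,-0.5,0,0,-0.4,35],[0,0,-0.2,0,0,-0.7,35],[0,0,0,0,0,-0.7,35],[0,0,0,0,0,-0.5,35],[0,0,0,0,0,-0.24,35],[0,0,0,0,0,0,35]]]}}

```text
time: 35.9
ee_pos: [0.5132, -0.1386, 0.2267]
tcp_rot: [[-0.197, 0.98, 0.001], [0.98, 0.197, -0.0], [-0.0, 0.0, -1.0]]
force: [-0.2, 1.2, -1.5]
width: 0.485
finger_force: 70.8
```

```bash
python3 -c "
from h import *
go(.5399,.1707,.23,11.3)"
```

```text
t 35.9 pos [ 0.5132 -0.1386  0.2267] shift [ 9.9342  2.893  -0.1109] turn [0.0032 0.0032 0.0106] w 0.485 ff 70.8 F [-0.2432  1.2492 -1.5135]
```

Emit:
{"name": "send_rows", "arguments": {"steps": [[[0.4,0.116,0,0,0,0,35],[0.7,0.204,0,0,0,0,35],[0.95,0.277,0,0,0,0,35],[0.95,0.277,0,0,0,0,35],[0.95,0.277,0,0,0,0,35],[0.95,0.277,0,0,0,0,35],[0.95,0.277,0,0,0,0,35],[0.95,0.277,0,0,0,0,35],[0.95,0.277,0,0,0,0,35],[0.95,0.277,0,0,0,0,35],[0.8,0.233,0,0,0,0,35],[0.43,0.125,0,0,0,0,35]]]}}

```text
time: 37.1
ee_pos: [0.5391, 0.173, 0.2259]
tcp_rot: [[-0.198, 0.98, -0.0], [0.98, 0.198, 0.0], [0.0, -0.0, -1.0]]
force: [-0.0, 0.7, -1.8]
width: 0.478
finger_force: 70.8
```

Emit:
{"name": "send_rows", "arguments": {"steps": [[[0,0,0,0,0,0,35],[0,0,0,0,0,0,35],[0,0,0,0,0,0,35]]]}}

```text
time: 37.4
ee_pos: [0.5396, 0.1698, 0.2257]
tcp_rot: [[-0.196, 0.981, -0.0], [0.981, 0.196, -0.0], [-0.0, -0.0, -1.0]]
force: [1.0, -1.2, -1.7]
width: 0.48
finger_force: 70.9
```

```bash
python3 -c "
from h import *
go(.5399,.1707,.0732,11.3)
s=env.read_state();c=env.capture('wrist');cv2.imwrite('pics/w7.png',c['pixels'][...,::-1])"
```

```text
t 37.4 pos [0.5396 0.1698 0.2257] shift [0.0284 0.0143 5.0838] turn [-0.0009  0.0026 -0.0006] w 0.48 ff 70.9 F [ 0.9928 -1.1696 -1.7406]
```

View pics/w7.png

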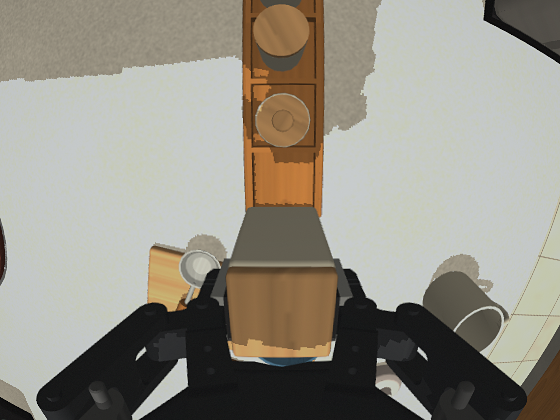

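Emit:
{"name": "send_rows", "arguments": {"steps": [[[0.03,0.01,0.4,0,0,0,35],[0,0,0.8,0,0,0,35],[0,0,0.9,0,0,0,35],[0,0,0.9,0,0,0,35],[0,0,0.8,0,0,0,35],[0,0,0.6,0,0,0,35],[0,0,0.4,0,0,0,35],[0,0,0.2,0,0,0,35],[0,0,0.05,0,0,0,35],[0,0,0,0,0,0,35],[0,0,0,0,0,0,35]]]}}

```text
time: 38.55
ee_pos: [0.5404, 0.1715, 0.0752]
tcp_rot: [[-0.197, 0.98, 0.002], [0.98, 0.197, 0.0], [-0.0, 0.002, -1.0]]
force: [-0.8, -0.2, -1.8]
width: 0.48
finger_force: 70.9
```

Emit:
{"name": "send_rows", "arguments": {"steps": [[[0,0,0.04,0,0,0,35],[0,0,0.03,0,0,0,35],[0,0,0,0,0,0,35],[0,0,0,0,0,0,35]]]}}

```text
time: 38.95
ee_pos: [0.5403, 0.1716, 0.0732]
tcp_rot: [[-0.197, 0.98, 0.001], [0.98, 0.197, -0.0], [-0.0, 0.001, -1.0]]
force: [-2.0, 0.4, 4.5]
width: 0.481
finger_force: 71.5
```

Emit:
{"name": "send_rows", "arguments": {"steps": [[[0,0,0,0,0,0,55],[0,0,0,0,0,0,70],[0,0,0,0,0,0,85],[0,0,0,0,0,0,85],[0,0,-0.3,0,0,0,85],[0,0,-0.7,0,0,0,85],[0,0,-0.9,0,0,0,85],[0,0,-0.9,0,0,0,85],[0,0,-0.9,0,0,0,85],[0,0,-0.9,0,0,0,85],[0,0,-0.9,0,0,0,85],[0,0,-0.3,0,0,0,85]]]}}

```text
time: 40.15
ee_pos: [0.5408, 0.1716, 0.2498]
tcp_rot: [[-0.197, 0.98, 0.005], [0.98, 0.197, 0.0], [-0.001, 0.005, -1.0]]
force: [0.4, 0.1, 0.5]
width: 0.993
finger_force: 0.0
```

Emit:
{"name": "send_rows", "arguments": {"steps": [[[-0.9,0,0,0,0,0,85],[-0.9,0,0,0,0,0,85],[-0.9,0,0,0,0,0,85],[-0.9,0,0,0,0,0,85],[-0.9,0,0,0,0,0,85],[-0.9,0,0,0,0,0,85],[-0.9,0,0,0,0,0,85],[-0.9,0,0,0,0,0,85],[0,0,0,0,0,0,85],[0,0,0,0,0,0,85],[0,0,0,0,0,0,85]]]}}

```text
time: 41.25
ee_pos: [0.5821, -0.0395, 0.2459]
tcp_rot: [[-0.197, 0.98, -0.0], [0.98, 0.197, 0.0], [0.0, -0.0, -1.0]]
force: [0.8, -0.9, -0.8]
width: 0.995
finger_force: 0.0
```

```bash
python3 -c "
from h import *
c=env.capture('top');cv2.imwrite('pics/t3.png',cv2.resize(c['pixels'][180:280,60:220,::-1],None,fx=5,fy=5,interpolation=cv2.INTER_CUBIC))"
```

```text
(no output)
```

View pics/t3.png

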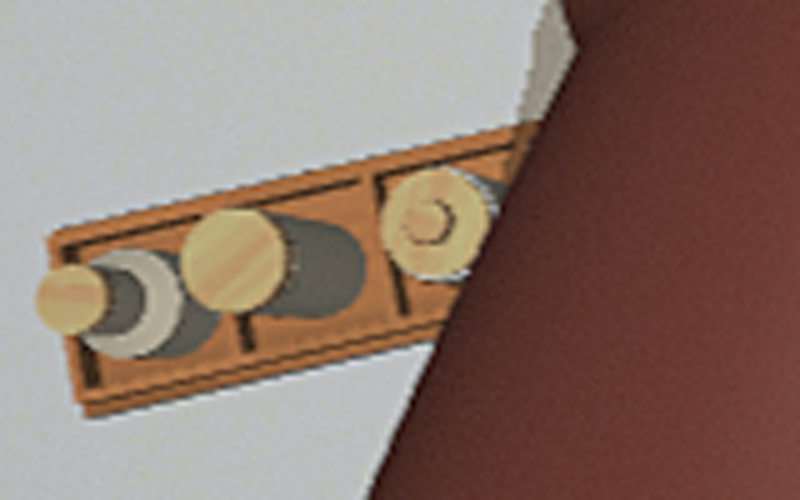

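Emit:
{"name": "send_rows", "arguments": {"steps": [[[-0.9,-0.4,0,0,0,0,85],[-0.9,-0.4,0,0,0,0,85],[-0.9,-0.4,0,0,0,0,85],[-0.9,-0.4,0,0,0,0,85],[-0.9,-0.4,0,0,0,0,85],[-0.9,-0.4,0,0,0,0,85],[-0.9,-0.4,0,0,0,0,85],[-0.9,-0.4,0,0,0,0,85],[-0.9,-0.4,0,0,0,0,85],[-0.9,-0.4,0,0,0,0,85],[0,0,0,0,0,0,85],[0,0,0,0,0,0,85]]]}}

```text
time: 42.5
ee_pos: [0.518, -0.3281, 0.246]
tcp_rot: [[-0.197, 0.98, -0.0], [0.98, 0.197, 0.0], [0.0, -0.0, -1.0]]
force: [-0.8, 0.1, -0.0]
width: 0.992
finger_force: 0.0
```

```bash
python3 -c "
from h import *
c=env.capture('top');o=np.array([.5195,.273]);X=np.array([np.cos(.197),np.sin(.197)]);Y=np.array([-X[1],X[0]])
hsv=cv2.cvtColor(c['pixels'],cv2.COLOR_RGB2HSV)
m=cv2.inRange(hsv,(15,60,60),(26,128,255))
for n,y,h in(('square',-.102,.084),('squat',-.034,.062),('tall',.034,.096),('necked',.102,.092)):
    z=.012+h;u=proj(c,[*(o+Y*y),z]);w=np.zeros_like(m);cv2.circle(w,tuple(int(round(v))for v in u),16,255,-1)
    k=cv2.morphologyEx(m&w,cv2.MORPH_OPEN,np.ones((3,3)))
    N,L,S,C=cv2.connectedComponentsWithStats(k);i=1+S[1:,4].argmax() if N>1 else 0
    e=ray(c,C[i],z)[:2]-o;print(n,u,C[i],S[i],'rack mm',1e3*e@X,1e3*e@Y)
"
```

```text
square [175.503  216.1886] [175.7934 215.9082] [165 205  23  23 392] rack mm 0.4194581626865137 -102.6736175566421
squat [145.3685 224.5275] [146.4441 223.9574] [136 213  22  22 376] rack mm 0.6514709974749442 -36.35740207826707
tall [105.793  231.1956] [106.5517 231.5836] [ 96 221  23  22 377] rack mm -1.077086139752808 32.69048797389327
necked [ 72.4707 239.0564] [ 74.2814 239.4311] [ 67 233  15  14 167] rack mm -1.5157672198914653 98.66432327416608
```

All four are within 4 mm of their compartment centres. The lid heights and sizes match upright jars, so I'm handing in.

```bash
python3 -c "
from cell import env
print(env.hand_in())"
```

```text
the job is handed in; nothing more can be done
None
```

I moved all four jars to the new rack in mirror order (square nearest the board, then squat, tall and necked), standing and released within about 4 mm of their compartment centres by the last top-camera check, and handed the job in at about 43 s; no verdict was returned.

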